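Sort the alloy jars by heft

ROBOT

A 6-joint arm with a two-finger parallel gripper is mounted at the origin on the work surface. World frame = base frame: x ahead of the robot, y to its left, z up, the work surface at z = 0. Lengths are in m, angles in degrees, forces in N, time in s.
With the tool pointing down it reaches from about 0.325 to 0.775 m from the base axis. Payload 5.5 kg.
Tool frame: the origin (TCP) lies on the centre line of the jaws, within the pads' length; the fingertips stand arm.tcp_to_tips ahead of it and the grasp point (between the pads) lies 2 mm behind it (arm.tcp_to_tips is the distance from the TCP to the fingertips, in m); z points along the fingers, y is the line along which they close (so a half turn about z gives the same grasp; the last joint's range is limited). The gripper opens to 88 mm and grips with 3 to 60 N. Pads are 20 mm wide; open, the fingers measure 115 mm over their backs; the gripper's body (75 mm by 178 mm) begins 61 mm behind the grasp point.
Start: joints at [71.694, 5.22, 70.514, -0, 104.267, -3.249], TCP at [0.156, 0.579, 0.24] pointing down, gripper open.
Joint ranges: [-164.24, 164.24], [-49.07, 125.15], [9.68, 141.18], [-86.29, 266.29], [3.28, 154.24], [-151.56, 151.56]. Speed limits (degrees/s): [147.25, 147.25, 172.46, 180, 180, 180].

INTERFACE

Orientations are given as [roll, pitch, yaw] about the fixed x, y, z axes, in that order (R = Rz(yaw) Ry(pitch) Rx(roll)).
In Python, from cell import arm, optics gives the robot as it stands.
- The arm moves only by the tool arm_command, never from a script. Its argument "motion" is one flat list of numbers, 7 for each row, row after row: the shift along the tool's x, y, z in mm, then the turn, a rotation vector about the tool's x, y, z in rad, then the finger opening in mm, from 0 to 87.8. In form: [tx, ty, tz, ax, ay, az, claw, tx, ty, tz, ax, ay, az, claw, ...]. A call has 1 to 8 rows; each row is the pose to reach, as a shift and turn from the pose commanded when the call began, along the tool's axes at that moment; what a row does not reach only later rows make up. A row lasts 1/10 s, in which the tool goes at most 50 mm and 8.59 degrees, less where a joint would pass 70% of its speed; a pose out of reach is approached as far as the arm can. A call with a gripper value outside its range is refused whole. The fingers move at their own pace and stop on an object; "newtons" is the grip in N (left out, the last holds). Time passes only in rows, so rows that repeat a pose let the fingers close. It gives the time, the measured TCP pose, the force, the opening and the grip force at its end, in the units of the state.
- arm.observe(): the state, without advancing time (a new reading comes with each control period).
- optics.get_image(name): name is "scene" or "side" or "wrist"; returns (picture, depth): 400x640x3 uint8, red, green, blue; 400x640 float32, m along the optical axis (not along the pixel's ray), 0 where there is no reading.
- optics.camera_model(name): a dict with "fx", "fy", "cx", "cy" (pixels), "world_from_camera" (4x4, takes a point from camera to world coordinates). Camera axes: x right, y up, looking along -z (the intrinsics and any distortion apply to the point x, -y, -z); pixel columns grow to the right and rows downward; lengths in m; the calibration is good to about 2 mm. A picture is of the moment at which its call begins: read the wrist's pose just before it. camera_model takes no time and is no camera call; for the wrist camera it gives the pose at the moment of the call.
- arm.close_job(): hands the job in; it is judged then, once.
The state is a dict: "time_s": time; "q": joint angles; "dq": joint speeds; "joint_torque": joint torques, N m; "tool_pos": TCP position; "ee_rot": TCP orientation; "wrist_force": force on the tool from outside, world axes, zero at the start; "moment": the same for the moment, N m; "opening": finger opening in m; "gripper_force": force on a finger pad.
Only numpy, scipy, OpenCV 4.12 (cv2) and the standard library are available. Lean on these libraries where they do the work, as an engineer would, in place of code of your own. Each camera call takes 0.05 s, during which the arm holds its last target. There are 200 camera calls.

TASK

Of the three identical alloy jars on the stone slab, one is full, one half used and one all but empty, and only their weight tells. Feel them by lifting, then set the full one upright in the square wooden tray and the all-but-empty one upright in the round metal dish, and leave the half-used one standing on the slab. Set the jars down gently, tip none over, and do not disturb the dropper bottle, the glass pot or the brush beside them.

Things in the scene. Friction and masses are not known exactly. Their poses are not given: they have to be found in the camera images.
- jar_a_mid (a point): one of three identical closed white screw-lid jars, opaque, upright cylinder of 52 mm diameter and 62 mm height (lid: the top 15 mm, 51 mm diameter). It holds loose solid metal that may shift by 2 mm. The jars' total weights, each good to a few per cent: full about 600 g, half-used about 350 g, all but empty about 130 g; which jar is which changes every time and cannot be seen. This point is the jar's centre, 31 mm above its underside; z up along its axis
- jar_b_mid (a point): one of three identical closed white screw-lid jars, opaque, upright cylinder of 52 mm diameter and 62 mm height (lid: the top 15 mm, 51 mm diameter). It holds loose solid metal that may shift by 2 mm. The jars' total weights, each good to a few per cent: full about 600 g, half-used about 350 g, all but empty about 130 g; which jar is which changes every time and cannot be seen. This point is the jar's centre, 31 mm above its underside; z up along its axis
- jar_c_mid (a point): one of three identical closed white screw-lid jars, opaque, upright cylinder of 52 mm diameter and 62 mm height (lid: the top 15 mm, 51 mm diameter). It holds loose solid metal that may shift by 2 mm. The jars' total weights, each good to a few per cent: full about 600 g, half-used about 350 g, all but empty about 130 g; which jar is which changes every time and cannot be seen. This point is the jar's centre, 31 mm above its underside; z up along its axis
- slab: fixed flat stone mixing slab with rounded ends, pale with a dark rim, 310 mm long (its y) and 150 mm wide (its x), 10 mm thick; origin at the centre of its underside. The jars start on it in a row along its y, about 95 mm apart, their undersides at height 10 mm
- tray: fixed square wooden tray, 130 mm x 130 mm outside, 4 mm walls, rim 14 mm above the bench, inner floor 4 mm above the bench; origin at the centre of its underside, x and y along its sides
- dish: fixed round metal dish, 136 mm outside diameter, 4 mm wall, rim 13 mm above the bench, inner floor 4 mm above the bench; origin at the centre of its underside
- dropper: bystander: small white dropper bottle, 34 mm diameter, 85 mm high, standing loose; origin at the centre of its underside
- glass_pot: bystander: open glass pot, 64 mm across, 55 mm high, standing loose; origin at the centre of its underside
- brush: bystander: brush 150 mm long lying loose; origin under its middle, x along it

How it is judged:
By the outcome, as a careful person would: the job done as asked, in the order asked, and still so for the second after the job is handed in, with the robot touching nothing.
It also fails if it takes over 64 s, if anything falls off the work surface, if the arm or the gripper's body presses on something with over 40 N, if the wrist force passes 120 N, or if a joint passes its speed limit or range.

## Working session

There is one attempt and no reset: what is moved stays moved. The work goes in short steps, Python scripts to look and compute and a tool call to move; the robot and the scene stay as the last step left them, time stands still between calls to the robot, and variables do not carry over. Pictures are saved under pics/ and viewed, at most 10 in all, crops included, and the job is handed in when it is done.

Besides the shell and the picture viewer there is one more tool, called after "Call:" as name(argument=value, ...) on one line, values as JSON. arm_command: Moves the arm, as the interface text tells. Its arguments: {"type":"object","properties":{"motion":{"type":"array","items":{"type":"number"}},"newtons":{"type":"number"}},"required":["motion"]}

```bash
mkdir -p pics; ls; cat > h.py <<'E'
import numpy as np, cv2
from cell import arm, optics
def grab(n):
    m=optics.camera_model(n); p,d=optics.get_image(n); return p,d,m
def cloud(d,m):
    v,u=np.mgrid[0:d.shape[0],0:d.shape[1]]
    P=np.stack([(u-m['cx'])/m['fx']*d,-(v-m['cy'])/m['fy']*d,-d],-1)
    T=np.array(m['world_from_camera']); return P@T[:3,:3].T+T[:3,3]
E
python3 - <<'E'
from h import *
print(arm.observe(), arm.tcp_to_tips)
for n in ("scene","side"):
    p,d,m=grab(n); print({k:(np.round(v,3).tolist() if k=='world_from_camera' else v) for k,v in m.items()})
    cv2.imwrite(f"pics/{n}0.png",p[...,::-1]); np.savez(f"{n}0.npz",p=p,d=d)
E
```

```text
pics
{'time_s': 0.0, 'q': array([ 7.16944362e+01,  5.26265262e+00,  7.05798543e+01,  4.74827965e-04,
        1.04268071e+02, -3.24915070e+00]), 'dq': array([ 0.1060036 ,  0.06660457,  0.04835234,  0.06743529, -0.02872018,
       -0.01821997]), 'joint_torque': array([ 9.41745238e-04, -4.46466529e+01, -4.06436062e+01,  6.99689076e-02,
        2.97848799e-02, -1.25697566e-04]), 'tool_pos': array([0.15578292, 0.57915022, 0.23853159]), 'ee_rot': array([-1.79889625e+02, -6.72702063e-03,  1.64943697e+02]), 'wrist_force': array([ 1.17578032, -0.23316321,  0.072275  ]), 'moment': array([ 0.05830038, -0.00252381, -0.00987455]), 'gripper_force': 0.0, 'opening': 0.0879545264536029} 0.017
{'fx': 433.47434585067714, 'fy': 433.47434585067714, 'cx': 316.68826138164826, 'cy': 200.12787742361724, 'world_from_camera': [[0.662, -0.612, 0.433, 1.031], [0.75, 0.546, -0.375, -0.356], [-0.007, 0.573, 0.82, 0.827], [0.0, 0.0, 0.0, 1.0]]}
{'fx': 370.76921057477654, 'fy': 370.76921057477654, 'cx': 317.832533334748, 'cy': 195.7776149753206, 'world_from_camera': [[0.92, 0.205, -0.334, 0.286], [-0.391, 0.513, -0.764, -0.732], [0.014, 0.833, 0.552, 0.589], [0.0, 0.0, 0.0, 1.0]]}
```

View pics/scene0.png

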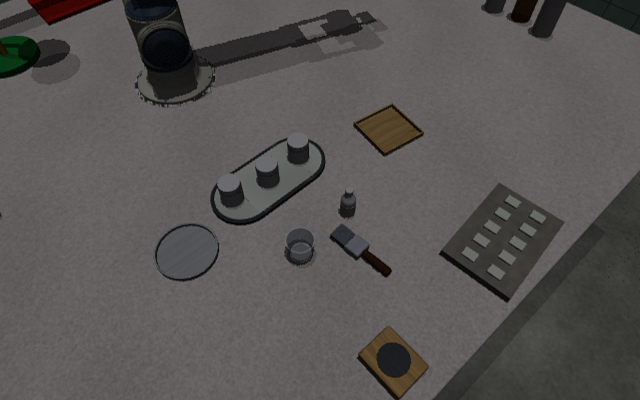

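View pics/side0.png

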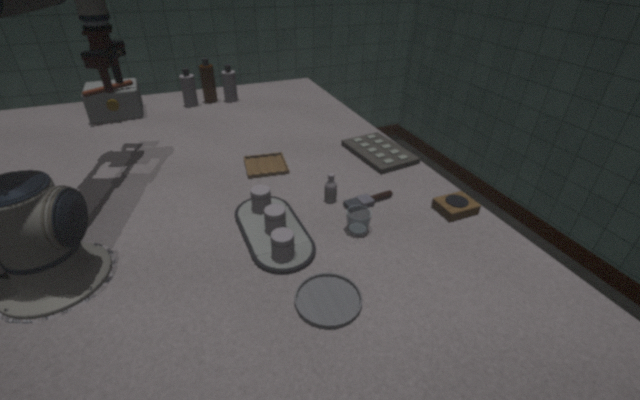

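The scene view shows jars at about (231,190), (267,173) and (298,150) on the slab. The tray is at (389,129), the dish at (187,250), the dropper at (348,203), the pot at (300,246) and the brush at (361,250). The side view agrees. Next I measure positions by depth.

```bash
python3 - <<'E'
from h import *
m=optics.camera_model("scene"); z=np.load("scene0.npz"); p,d=z['p'],z['d']; C=cloud(d,m)
print("valid",(d>0).mean())
R=np.zeros(d.shape,bool); R[95:290,145:435]=1
top=R&(C[...,2]>.066)&(C[...,2]<.08)&(d>0)
n,l,s,c=cv2.connectedComponentsWithStats(top.astype(np.uint8))
for i in range(1,n):
    if s[i,4]>60:
        q=C[l==i]; q=q[q[:,2]>.066]; (cx,cy),r=cv2.minEnclosingCircle(q[:,:2].astype(np.float32)); print("top",c[i],s[i,4],np.round([cx,cy,r,np.median(q[:,2])],4),np.round(q.mean(0),4))
def ray(u,v,h):
    T=np.array(m['world_from_camera']); r=T[:3,:3]@[(u-m['cx'])/m['fx'],-(v-m['cy'])/m['fy'],-1]; o=T[:3,3]; return o+r*(h-o[2])/r[2]
hsv=cv2.cvtColor(p,cv2.COLOR_RGB2HSV)
# tray: corners
for name,pts,h in [("tray",[(354,127),(389,105),(423,131),(386,155)],.014),("brush",[(340,228),(388,272)],.01),("drop",[(348,212)],.0),("pot",[(300,255)],0),("slabends",[(216,205),(321,147)],.01)]:
    W=np.array([ray(*q,h) for q in pts]); print(name,W.round(3).tolist(),W.mean(0).round(4))
for (u,v) in [(389,129),(187,250),(260,195)]: print(C[v,u].round(4))
wood=(hsv[...,1]>90)&R&(hsv[...,0]<25); n,l,s,c=cv2.connectedComponentsWithStats(wood.astype(np.uint8))
for i in range(1,n):
    if s[i,4]>300:
        ct=cv2.findContours((l==i).astype(np.uint8),0,2)[0][0]; W=np.array([ray(*q,.012)[:2] for q in ct[:,0]],np.float32); print("wood",c[i],cv2.minAreaRect(W))
# dish: dark rim ellipse
W=np.array([ray(u,v,.012)[:2] for u,v in [(155,250),(219,247),(187,279),(188,223)]],np.float32); print("dish",W.round(3).tolist(),cv2.minEnclosingCircle(W))
cv2.imwrite("pics/crop.png",cv2.resize(p[90:290,140:440,::-1],None,fx=2.6,fy=2.6,interpolation=2))
E
```

```text
valid 0.9959375
top [297.10526316 140.74035088] 285 [0.4741 0.0686 0.0264 0.0716] [0.4739 0.0673 0.0715]
top [265.65944272 164.30340557] 323 [ 0.4803 -0.0309  0.0259  0.0717] [ 0.4817 -0.0319  0.0716]
top [228.02209945 183.36740331] 362 [ 0.4674 -0.1262  0.0267  0.0716] [ 0.4695 -0.1263  0.0714]
tray [[0.493, 0.24, 0.014], [0.497, 0.368, 0.014], [0.621, 0.362, 0.014], [0.614, 0.232, 0.014]] [0.5563 0.3006 0.014 ]
brush [[0.69, 0.006, 0.01], [0.833, 0.007, 0.01]] [0.7613 0.0064 0.01  ]
drop [[0.667, 0.053, 0.0]] [0.6668 0.053  0.    ]
pot [[0.678, -0.1, 0.0]] [ 0.6781 -0.0998  0.    ]
slabends [[0.457, -0.164, 0.01], [0.485, 0.133, 0.01]] [ 0.4709 -0.0155  0.01  ]
[0.553  0.3098 0.0049]
[ 0.5079 -0.2746  0.0019]
[ 0.5028 -0.0724  0.0121]
wood [388.10802625 128.92882383] ((0.5535525679588318, 0.3043555021286011), (0.13645118474960327, 0.13503019511699677), 82.32572174072266)
dish [[0.4690000116825104, -0.3269999921321869], [0.5540000200271606, -0.22100000083446503], [0.5720000267028809, -0.3109999895095825], [0.4569999873638153, -0.23800000548362732]] ((0.5139610171318054, -0.2756204307079315), 0.06812911480665207)
```

View pics/crop.png

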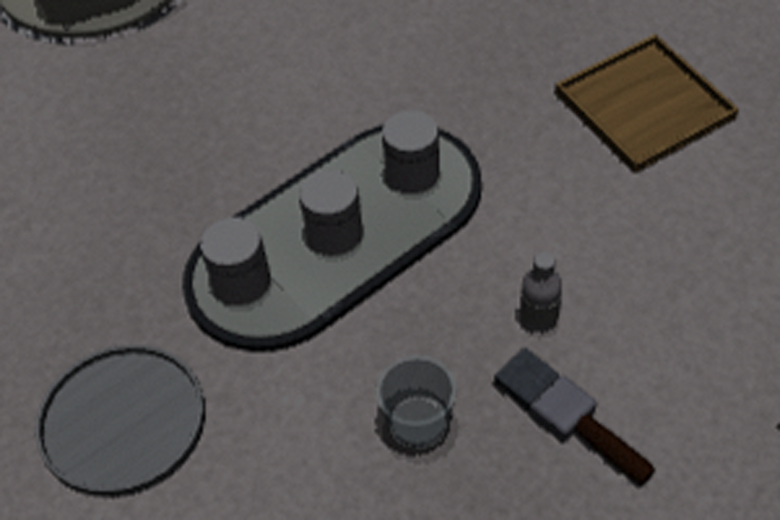

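The crop confirms the layout. Jars A, B and C are at (0.474,0.068), (0.481,-0.031) and (0.468,-0.126), the tray is near (0.554,0.305) and the dish near (0.514,-0.276). I'll grip along world x (yaw 90), clear of the neighbouring jars, and go above jar A first.

Call:
arm_command(motion=[-440, -411, 80, 0, 0, 1.308, 87, -440, -411, 80, 0, 0, 1.308, 87, -440, -411, 80, 0, 0, 1.308, 87, -440, -411, 80, 0, 0, 1.308, 87, -440, -411, 80, 0, 0, 1.308, 87, -440, -411, 80, 0, 0, 1.308, 87, -440, -411, 80, 0, 0, 1.308, 87, -440, -411, 80, 0, 0, 1.308, 87], newtons=30)

```text
time_s: 0.9
tool_pos: [0.3658, 0.2409, 0.1864]
ee_rot: [180.0, 0.0, 95.9]
wrist_force: [0.4, 0.0, 0.3]
opening: 0.0873
gripper_force: 0.0
```

```bash
cat >> h.py <<'E'
from scipy.spatial.transform import Rotation as Ro
def to(x,y,z,yaw=90):
    s=arm.observe(); R=Ro.from_euler('xyz',s['ee_rot'],degrees=True); G=Ro.from_euler('xyz',[180,0,yaw],degrees=True)
    print('t',round(s['time_s'],2),'pos',s['tool_pos'].round(4),s['ee_rot'].round(2),'op',round(s['opening'],4),'F',s['wrist_force'].round(2),'g',round(s['gripper_force'],1))
    print('shift',(R.inv().apply(np.array([x,y,z])-s['tool_pos'])*1000).round(1),'turn',(R.inv()*G).as_rotvec().round(3))
E
python3 -c "
from h import *
to(.474,.068,.16)"
```

```text
t 0.9 pos [0.3658 0.2409 0.1864] [180.     0.    95.85] op 0.0873 F [0.41 0.05 0.27] g 0.0
shift [-183.    90.    26.4] turn [0.    0.    0.102]
```

Call:
arm_command(motion=[-173, 85, 24, 0, 0, 0.1, 87, -173, 85, 24, 0, 0, 0.1, 87, -173, 85, 24, 0, 0, 0.1, 87, -173, 85, 24, 0, 0, 0.1, 87, -173, 85, 24, 0, 0, 0.1, 87, -173, 85, 24, 0, 0, 0.1, 87, -173, 85, 24, 0, 0, 0.1, 87])

```text
time_s: 1.6
tool_pos: [0.4681, 0.0808, 0.163]
ee_rot: [-180.0, -0.0, 90.5]
wrist_force: [0.4, -0.4, 0.1]
opening: 0.0873
gripper_force: 0.0
```

```bash
python3 - <<'E'
from h import *
to(.474,.068,.043)
p,d,m=grab("wrist"); C=cloud(d,m); cv2.imwrite("pics/w1.png",p[...,::-1])
top=(C[...,2]>.064)&(C[...,2]<.08)&(d>0)
n,l,s,c=cv2.connectedComponentsWithStats(top.astype(np.uint8))
for i in range(1,n):
    if s[i,4]>300:
        q=C[l==i]; print(c[i].round(),s[i,4],cv2.minEnclosingCircle(q[:,:2].astype(np.float32)),np.median(q[:,2]))
E
```

```text
t 1.6 pos [0.4681 0.0808 0.163 ] [-1.7998e+02 -3.0000e-02  9.0500e+01] op 0.0873 F [ 0.38 -0.37  0.07] g 0.0
shift [-12.9   5.8 120. ] turn [-0.    -0.     0.009]
[323. 228.] 3657 ((0.4710370600223541, 0.0687161535024643), 0.02557554841041565) 0.07139446771243077
[578. 252.] 429 ((0.6630922555923462, 0.05087430402636528), 0.009298904798924923) 0.07239812495197881
[331. 329.] 1377 ((0.478424072265625, -0.026931528002023697), 0.02500944398343563) 0.07116948095372302
```

View pics/w1.png

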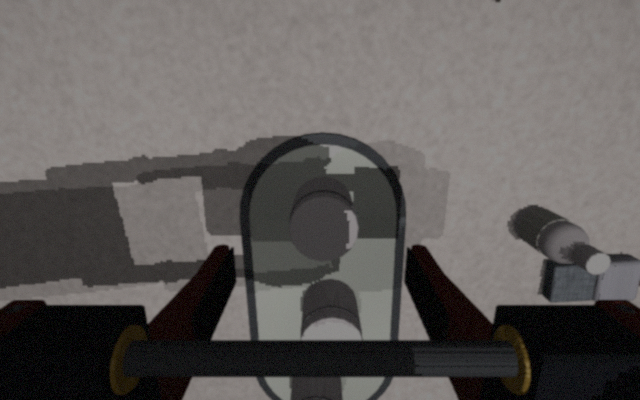

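The wrist view shows jar A at (323,228) between the open fingers, B below it at (331,329) and the dropper at (560,240), clear of the fingers. I let the arm settle before measuring again.

Call:
arm_command(motion=[0, 0, 0, 0, 0, 0, 87, 0, 0, 0, 0, 0, 0, 87, 0, 0, 0, 0, 0, 0, 87])

```text
time_s: 1.95
tool_pos: [0.4684, 0.0806, 0.1632]
ee_rot: [180.0, -0.0, 90.5]
wrist_force: [-0.3, -0.7, -0.1]
opening: 0.0871
gripper_force: 0.0
```

```bash
python3 -c "
from h import *
to(.4725,.068,.043)"
```

```text
t 1.95 pos [0.4684 0.0806 0.1632] [179.98  -0.    90.54] op 0.0871 F [-0.26 -0.67 -0.15] g 0.0
shift [-12.7   4.  120.2] turn [ 0.    -0.     0.009]
```

Call:
arm_command(motion=[-12.7, 4, 10, 0, 0, 0.009, 87, -12.7, 4, 50, 0, 0, 0.009, 87, -12.7, 4, 85, 0, 0, 0.009, 87, -12.7, 4, 108, 0, 0, 0.009, 87, -12.7, 4, 118, 0, 0, 0.009, 87, -12.7, 4, 120, 0, 0, 0.009, 87, -12.7, 4, 120, 0, 0, 0.009, 70, -12.7, 4, 120, 0, 0, 0.009, 50])

```text
time_s: 2.75
tool_pos: [0.4737, 0.0672, 0.0446]
ee_rot: [179.8, -0.0, 89.9]
wrist_force: [0.7, 0.1, 0.4]
opening: 0.0746
gripper_force: 0.0
```

Call:
arm_command(motion=[0, 0, 0, 0, 0, 0, 40, 0, 0, 0, 0, 0, 0, 40, 0, 0, 0, 0, 0, 0, 40, 0, 0, 0, 0, 0, 0, 40], newtons=30)

```text
time_s: 3.15
tool_pos: [0.4718, 0.0674, 0.0437]
ee_rot: [-179.9, -0.0, 90.0]
wrist_force: [-5.8, 0.2, 5.5]
opening: 0.0521
gripper_force: 30.0
```

Call:
arm_command(motion=[0, 0, 0, 0, 0, 0, 40, 0, 0, -5, 0, 0, 0, 40, 0, 0, -15, 0, 0, 0, 40, 0, 0, -25, 0, 0, 0, 40, 0, 0, -30, 0, 0, 0, 40, 0, 0, -30, 0, 0, 0, 40, 0, 0, -30, 0, 0, 0, 40])

```text
time_s: 3.85
tool_pos: [0.4727, 0.0673, 0.073]
ee_rot: [180.0, 0.0, 89.9]
wrist_force: [0.1, 0.7, -6.4]
opening: 0.0518
gripper_force: 30.0
```

Call:
arm_command(motion=[0, 0, 0, 0, 0, 0, 40, 0, 0, 0, 0, 0, 0, 40])

```text
time_s: 4.05
tool_pos: [0.4723, 0.0672, 0.0724]
ee_rot: [-179.9, 0.0, 89.9]
wrist_force: [-0.6, 0.3, -5.6]
opening: 0.0522
gripper_force: 30.0
```

Call:
arm_command(motion=[0, 0, 0, 0, 0, 0, 40, 0, 0, 0, 0, 0, 0, 40])

```text
time_s: 4.25
tool_pos: [0.4725, 0.0672, 0.0727]
ee_rot: [-180.0, 0.0, 89.9]
wrist_force: [0.6, 0.6, -6.3]
opening: 0.0521
gripper_force: 30.0
```

Jar A weighs about 6.1 N, so it is the full one. I set it back gently, since the task says to feel them all first.

Call:
arm_command(motion=[0, 0, 10, 0, 0, 0, 40, 0, 0, 20, 0, 0, 0, 40, 0, 0, 25, 0, 0, 0, 40, 0, 0, 27, 0, 0, 0, 40, 0, 0, 28, 0, 0, 0, 40, 0, 0, 29, 0, 0, 0, 40, 0, 0, 29, 0, 0, 0, 40, 0, 0, 29, 0, 0, 0, 56])

```text
time_s: 5.05
tool_pos: [0.4733, 0.0673, 0.045]
ee_rot: [179.9, -0.0, 89.9]
wrist_force: [-0.6, -0.2, 0.5]
opening: 0.0552
gripper_force: 0.0
```

Call:
arm_command(motion=[0, 0, 0, 0, 0, 0, 70, 0, 0, 0, 0, 0, 0, 87, 0, 0, -20, 0, 0, 0, 87, 0, 0, -60, 0, 0, 0, 87, 0, 0, -80, 0, 0, 0, 87, 100, 7, -80, 0, 0, 0, 87, 100, 7, -80, 0, 0, 0, 87, 100, 7, -80, 0, 0, 0, 87])

```text
time_s: 5.85
tool_pos: [0.4797, 0.1719, 0.1248]
ee_rot: [179.9, -0.2, 90.2]
wrist_force: [0.3, -0.5, -0.1]
opening: 0.0867
gripper_force: 0.0
```

Call:
arm_command(motion=[0, 0, 0, 0, 0, 0, 87, 0, 0, 0, 0, 0, 0, 87])

```text
time_s: 6.05
tool_pos: [0.4798, 0.1665, 0.1241]
ee_rot: [180.0, 0.0, 89.9]
wrist_force: [0.4, 0.7, -0.5]
opening: 0.0869
gripper_force: 0.0
```

I had the sign wrong: tool x is world +y. It was harmless, and I now go to B.

Call:
arm_command(motion=[-197, 0, 0, 0, 0, 0, 87, -197, 0, 0, 0, 0, 0, 87, -197, 0, 0, 0, 0, 0, 87, -197, 0, 0, 0, 0, 0, 87, -197, 0, 0, 0, 0, 0, 87, -197, 0, 0, 0, 0, 0, 87, -197, 0, 0, 0, 0, 0, 87, -197, 0, 0, 0, 0, 0, 87])

```text
time_s: 6.85
tool_pos: [0.4795, -0.0289, 0.124]
ee_rot: [180.0, -0.0, 90.0]
wrist_force: [-0.6, -0.3, 0.0]
opening: 0.0869
gripper_force: 0.0
```

```bash
cat >> h.py <<'E'
def tops(cam="wrist"):
    p,d,m=grab(cam); C=cloud(d,m)
    top=(C[...,2]>.062)&(C[...,2]<.08)&(d>0)
    n,l,s,c=cv2.connectedComponentsWithStats(top.astype(np.uint8))
    for i in range(1,n):
        if s[i,4]>60:
            q=C[l==i]; (x,y),r=cv2.minEnclosingCircle(q[:,:2].astype(np.float32))
            if .012<r<.04: print(cam,c[i].round(),s[i,4],'xyr',round(x,4),round(y,4),round(r,4),'z',round(float(np.median(q[:,2])),4))
    return p
E
python3 -c "
from h import *
to(.4795,-.030,.043)
tops()"
```

```text
t 6.85 pos [ 0.4795 -0.0289  0.124 ] [ 1.800e+02 -1.000e-02  9.002e+01] op 0.0869 F [-0.65 -0.32  0.04] g 0.0
shift [-1.2  0.  81. ] turn [ 0. -0.  0.]
wrist [307.  61.] 7729 xyr 0.4733 0.0683 0.0256 z 0.0714
wrist [317. 235.] 5179 xyr 0.4788 -0.0305 0.0257 z 0.0714
wrist [300. 335.] 622 xyr 0.4662 -0.1121 0.0212 z 0.0681
wrist [300. 383.] 779 xyr 0.4663 -0.1359 0.0225 z 0.0714
```

Call:
arm_command(motion=[-1.5, -0.5, 30, 0, 0, 0, 87, -1.5, -0.5, 60, 0, 0, 0, 87, -1.5, -0.5, 75, 0, 0, 0, 87, -1.5, -0.5, 81, 0, 0, 0, 87, -1.5, -0.5, 81, 0, 0, 0, 70, -1.5, -0.5, 81, 0, 0, 0, 50, -1.5, -0.5, 81, 0, 0, 0, 40, -1.5, -0.5, 81, 0, 0, 0, 40], newtons=30)

```text
time_s: 7.7
tool_pos: [0.4797, -0.0313, 0.0442]
ee_rot: [179.9, 0.0, 89.9]
wrist_force: [-0.3, 0.1, 0.0]
opening: 0.0586
gripper_force: 0.0
```

Call:
arm_command(motion=[0, 0, 0, 0, 0, 0, 40, 0, 0, 0, 0, 0, 0, 40, 0, 0, -5, 0, 0, 0, 40, 0, 0, -15, 0, 0, 0, 40, 0, 0, -25, 0, 0, 0, 40, 0, 0, -30, 0, 0, 0, 40, 0, 0, -30, 0, 0, 0, 40, 0, 0, -30, 0, 0, 0, 40])

```text
time_s: 8.5
tool_pos: [0.4791, -0.0312, 0.073]
ee_rot: [180.0, 0.0, 89.9]
wrist_force: [-0.3, -0.5, -2.4]
opening: 0.0521
gripper_force: 30.0
```

Call:
arm_command(motion=[0, 0, 0, 0, 0, 0, 40, 0, 0, 0, 0, 0, 0, 40])

```text
time_s: 8.7
tool_pos: [0.4787, -0.0312, 0.0724]
ee_rot: [-179.9, -0.0, 89.9]
wrist_force: [0.4, 0.4, -1.9]
opening: 0.0524
gripper_force: 30.0
```

Call:
arm_command(motion=[0, 0, 0, 0, 0, 0, 40, 0, 0, 0, 0, 0, 0, 40])

```text
time_s: 8.9
tool_pos: [0.4789, -0.0312, 0.0727]
ee_rot: [-180.0, -0.0, 89.9]
wrist_force: [-0.2, -0.8, -1.6]
opening: 0.0518
gripper_force: 30.0
```

B reads about 1.9 N, so it is probably the empty one. C will confirm.

Call:
arm_command(motion=[0, 0, 0, 0, 0, 0, 40])

```text
time_s: 9.0
tool_pos: [0.479, -0.0312, 0.0728]
ee_rot: [-180.0, -0.0, 89.9]
wrist_force: [0.6, 0.5, -0.8]
opening: 0.0521
gripper_force: 30.0
```

Call:
arm_command(motion=[0, 0, 10, 0, 0, 0, 40, 0, 0, 20, 0, 0, 0, 40, 0, 0, 25, 0, 0, 0, 40, 0, 0, 27, 0, 0, 0, 40, 0, 0, 28, 0, 0, 0, 40, 0, 0, 29, 0, 0, 0, 40, 0, 0, 29, 0, 0, 0, 40, 0, 0, 29, 0, 0, 0, 56])

```text
time_s: 9.8
tool_pos: [0.4793, -0.0313, 0.0444]
ee_rot: [180.0, 0.0, 89.9]
wrist_force: [-0.2, 0.1, 0.3]
opening: 0.0551
gripper_force: 0.0
```

Call:
arm_command(motion=[0, 0, 0, 0, 0, 0, 70, 0, 0, 0, 0, 0, 0, 87, 0, 0, -20, 0, 0, 0, 87, 0, 0, -60, 0, 0, 0, 87, 0, 0, -80, 0, 0, 0, 87, -94, -12, -80, 0, 0, 0, 87, -94, -12, -80, 0, 0, 0, 87, -94, -12, -80, 0, 0, 0, 87])

```text
time_s: 10.6
tool_pos: [0.4663, -0.1293, 0.1244]
ee_rot: [180.0, 0.1, 89.7]
wrist_force: [0.2, 1.3, -0.7]
opening: 0.087
gripper_force: 0.0
```

Call:
arm_command(motion=[0, 0, 0, 0, 0, 0, 87, 0, 0, 0, 0, 0, 0, 87])

```text
time_s: 10.8
tool_pos: [0.467, -0.1244, 0.1239]
ee_rot: [-180.0, -0.0, 90.0]
wrist_force: [0.8, 0.2, 0.0]
opening: 0.0868
gripper_force: 0.0
```

```bash
python3 -c "
from h import *
to(.467,-.126,.043)
tops()"
```

```text
t 10.8 pos [ 0.467  -0.1244  0.1239] [-1.800e+02 -4.000e-02  8.997e+01] op 0.0868 F [0.79 0.21 0.04] g 0.0
shift [-1.6 -0.  80.9] turn [-0.    -0.001 -0.001]
wrist [342.  69.] 7602 xyr 0.4797 -0.0308 0.0256 z 0.0714
wrist [318. 234.] 5183 xyr 0.4664 -0.1255 0.0255 z 0.0713
```

Call:
arm_command(motion=[-1.5, -0.5, 30, 0, 0, 0, 87, -1.5, -0.5, 60, 0, 0, 0, 87, -1.5, -0.5, 75, 0, 0, 0, 87, -1.5, -0.5, 81, 0, 0, 0, 87, -1.5, -0.5, 81, 0, 0, 0, 70, -1.5, -0.5, 81, 0, 0, 0, 50, -1.5, -0.5, 81, 0, 0, 0, 40, -1.5, -0.5, 81, 0, 0, 0, 40], newtons=30)

```text
time_s: 11.65
tool_pos: [0.4671, -0.127, 0.0442]
ee_rot: [179.9, 0.0, 89.9]
wrist_force: [0.3, 0.0, -0.6]
opening: 0.0586
gripper_force: 0.0
```

Call:
arm_command(motion=[0, 0, 0, 0, 0, 0, 40, 0, 0, 0, 0, 0, 0, 40, 0, 0, -5, 0, 0, 0, 40, 0, 0, -15, 0, 0, 0, 40, 0, 0, -25, 0, 0, 0, 40, 0, 0, -30, 0, 0, 0, 40, 0, 0, -30, 0, 0, 0, 40, 0, 0, -30, 0, 0, 0, 40])

```text
time_s: 12.45
tool_pos: [0.4665, -0.1267, 0.073]
ee_rot: [180.0, 0.0, 89.9]
wrist_force: [-0.3, -0.8, -3.5]
opening: 0.0505
gripper_force: 30.0
```

Call:
arm_command(motion=[0, 0, 0, 0, 0, 0, 40, 0, 0, 0, 0, 0, 0, 40])

```text
time_s: 12.65
tool_pos: [0.4662, -0.1266, 0.0724]
ee_rot: [-179.9, -0.0, 89.9]
wrist_force: [-1.0, -0.1, -3.1]
opening: 0.0509
gripper_force: 30.0
```

Call:
arm_command(motion=[0, 0, 0, 0, 0, 0, 40, 0, 0, 0, 0, 0, 0, 40])

```text
time_s: 12.85
tool_pos: [0.4663, -0.1267, 0.0727]
ee_rot: [-180.0, -0.0, 89.9]
wrist_force: [0.2, -0.3, -2.4]
opening: 0.0507
gripper_force: 30.0
```

Call:
arm_command(motion=[0, 0, 0, 0, 0, 0, 40])

```text
time_s: 12.95
tool_pos: [0.4664, -0.1267, 0.0729]
ee_rot: [-180.0, -0.0, 89.9]
wrist_force: [-0.6, -0.3, -3.9]
opening: 0.0504
gripper_force: 30.0
```

C reads about 3.2 N, so it is half-used. A is full and B is all but empty. I set C back and fetch A.

Call:
arm_command(motion=[0, 0, 10, 0, 0, 0, 40, 0, 0, 20, 0, 0, 0, 40, 0, 0, 25, 0, 0, 0, 40, 0, 0, 27, 0, 0, 0, 40, 0, 0, 28, 0, 0, 0, 40, 0, 0, 29, 0, 0, 0, 40, 0, 0, 29, 0, 0, 0, 40, 0, 0, 29, 0, 0, 0, 56])

```text
time_s: 13.75
tool_pos: [0.4669, -0.1269, 0.0448]
ee_rot: [179.9, 0.0, 89.9]
wrist_force: [-0.1, 0.1, -0.1]
opening: 0.0547
gripper_force: 0.0
```

Call:
arm_command(motion=[0, 0, 0, 0, 0, 0, 70, 0, 0, 0, 0, 0, 0, 87, 0, 0, -20, 0, 0, 0, 87, 0, 0, -60, 0, 0, 0, 87, 0, 0, -80, 0, 0, 0, 87, 0, 0, -80, 0, 0, 0, 87])

```text
time_s: 14.35
tool_pos: [0.4684, -0.1274, 0.1283]
ee_rot: [179.6, 0.1, 89.9]
wrist_force: [-0.1, 1.0, 0.4]
opening: 0.0872
gripper_force: 0.0
```

Call:
arm_command(motion=[194, 6.5, 0, 0, 0, 0, 87, 194, 6.5, 0, 0, 0, 0, 87, 194, 6.5, 0, 0, 0, 0, 87, 194, 6.5, 0, 0, 0, 0, 87, 194, 6.5, 0, 0, 0, 0, 87, 194, 6.5, 0, 0, 0, 0, 87, 194, 6.5, 0, 0, 0, 0, 87, 194, 6.5, 0, 0, 0, 0, 87])

```text
time_s: 15.15
tool_pos: [0.4731, 0.0659, 0.1235]
ee_rot: [-180.0, 0.0, 89.8]
wrist_force: [1.2, 0.8, 1.2]
opening: 0.0871
gripper_force: 0.0
```

```bash
python3 -c "
from h import *
to(.4728,.068,.043)
tops()"
```

```text
t 15.15 pos [0.4731 0.0659 0.1235] [-1.7997e+02  2.0000e-02  8.9820e+01] op 0.0871 F [1.18 0.77 1.23] g 0.0
shift [ 2.2 -0.3 80.5] turn [-0.     0.    -0.003]
wrist [319. 228.] 5272 xyr 0.4734 0.0687 0.0257 z 0.0714
wrist [329. 335.] 630 xyr 0.4799 -0.0169 0.0211 z 0.0681
wrist [329. 383.] 791 xyr 0.4794 -0.0404 0.022 z 0.0714
```

Call:
arm_command(motion=[2, 0, 30, 0, 0, 0, 87, 2, 0, 60, 0, 0, 0, 87, 2, 0, 75, 0, 0, 0, 87, 2, 0, 80, 0, 0, 0, 87, 2, 0, 80, 0, 0, 0, 70, 2, 0, 80, 0, 0, 0, 50, 2, 0, 80, 0, 0, 0, 40, 2, 0, 80, 0, 0, 0, 40], newtons=35)

```text
time_s: 16.0
tool_pos: [0.4738, 0.0693, 0.0452]
ee_rot: [179.9, -0.0, 89.9]
wrist_force: [0.1, -0.3, 0.9]
opening: 0.0585
gripper_force: 0.0
```

Call:
arm_command(motion=[0, 0, 0, 0, 0, 0, 40, 0, 0, 0, 0, 0, 0, 40, 0, 0, -5, 0, 0, 0, 40, 0, 0, -15, 0, 0, 0, 40, 0, 0, -30, 0, 0, 0, 40, 0, 0, -45, 0, 0, 0, 40, 0, 0, -55, 0, 0, 0, 40, 0, 0, -60, 0, 0, 0, 40])

```text
time_s: 16.8
tool_pos: [0.4739, 0.0693, 0.1061]
ee_rot: [179.8, -0.0, 89.9]
wrist_force: [0.4, 0.3, -5.2]
opening: 0.0519
gripper_force: 35.0
```

Call:
arm_command(motion=[10, 3, 0, 0, 0, 0, 40, 35, 12, 0, 0, 0, 0, 40, 65, 22, 0, 0, 0, 0, 40, 95, 33, 0, 0, 0, 0, 40, 125, 43, 0, 0, 0, 0, 40, 155, 54, 0, 0, 0, 0, 40, 185, 64, 0, 0, 0, 0, 40, 215, 74, 0, 0, 0, 0, 40])

```text
time_s: 17.6
tool_pos: [0.5471, 0.2862, 0.1025]
ee_rot: [-179.9, 0.0, 90.0]
wrist_force: [0.1, -0.2, -5.6]
opening: 0.052
gripper_force: 35.0
```

Call:
arm_command(motion=[15, 5, 0, 0, 0, 0, 40, 19, 7, 0, 0, 0, 0, 40, 19, 7, 0, 0, 0, 0, 40, 19, 7, 0, 0, 0, 0, 40])

```text
time_s: 18.0
tool_pos: [0.5541, 0.3025, 0.1033]
ee_rot: [-179.9, 0.1, 89.9]
wrist_force: [-0.2, -0.5, -5.4]
opening: 0.0519
gripper_force: 35.0
```

```bash
python3 - <<'E'
from h import *
to(.554,.302,.038)
p,d,m=grab("scene"); cv2.imwrite("pics/s2.png",p[60:260,150:450,::-1].repeat(2,0).repeat(2,1))
E
```

```text
t 18.0 pos [0.5541 0.3025 0.1033] [-1.7994e+02  5.0000e-02  8.9920e+01] op 0.0519 F [-0.15 -0.48 -5.4 ] g 35.0
shift [-0.4  0.  65.3] turn [-0.001  0.001 -0.001]
```

View pics/s2.png

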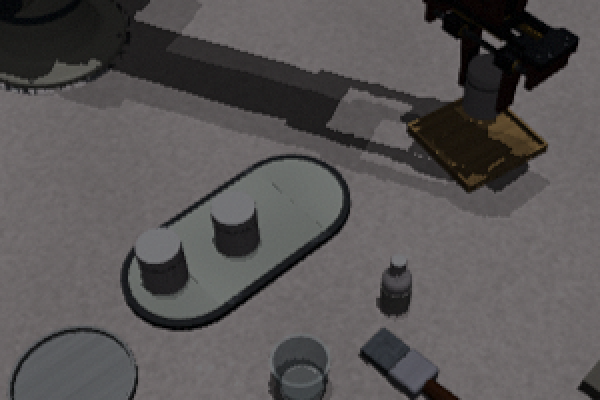

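The picture shows jar A held above the tray at (480,90), with B and C still standing on the slab. I lower it gently.

Call:
arm_command(motion=[0, 0, 5, 0, 0, 0, 40, 0, 0, 20, 0, 0, 0, 40, 0, 0, 38, 0, 0, 0, 40, 0, 0, 50, 0, 0, 0, 40, 0, 0, 57, 0, 0, 0, 40, 0, 0, 60, 0, 0, 0, 40, 0, 0, 62, 0, 0, 0, 40, 0, 0, 63, 0, 0, 0, 40])

```text
time_s: 18.85
tool_pos: [0.5547, 0.3034, 0.0415]
ee_rot: [179.9, -0.0, 89.9]
wrist_force: [-0.0, -0.1, -6.0]
opening: 0.0516
gripper_force: 35.0
```

Call:
arm_command(motion=[0, 0, 1, 0, 0, 0, 40, 0, 0, 2, 0, 0, 0, 40, 0, 0, 2, 0, 0, 0, 40])

```text
time_s: 19.15
tool_pos: [0.5544, 0.3033, 0.0391]
ee_rot: [180.0, -0.0, 89.9]
wrist_force: [-0.0, -1.0, -7.1]
opening: 0.0519
gripper_force: 35.0
```

Call:
arm_command(motion=[0, 0, 1, 0, 0, 0, 40, 0, 0, 1.5, 0, 0, 0, 40, 0, 0, 1.5, 0, 0, 0, 40, 0, 0, 1.5, 0, 0, 0, 40])

```text
time_s: 19.55
tool_pos: [0.5546, 0.3033, 0.0389]
ee_rot: [179.9, -0.0, 89.9]
wrist_force: [-4.2, -2.3, 6.4]
opening: 0.0519
gripper_force: 35.0
```

It has touched down, so I release, go up and head to B.

Call:
arm_command(motion=[0, 0, -0.5, 0, 0, 0, 54, 0, 0, -0.5, 0, 0, 0, 60, 0, 0, -0.5, 0, 0, 0, 75, 0, 0, -0.5, 0, 0, 0, 87, 0, 0, -20, 0, 0, 0, 87, 0, 0, -60, 0, 0, 0, 87, 0, 0, -85, 0, 0, 0, 87, 0, 0, -85, 0, 0, 0, 87])

```text
time_s: 20.35
tool_pos: [0.5565, 0.3042, 0.1279]
ee_rot: [179.5, -0.2, 89.9]
wrist_force: [0.1, 0.2, 0.7]
opening: 0.087
gripper_force: 0.0
```

Call:
arm_command(motion=[-334, -75, 0, 0, 0, 0, 87, -334, -75, 0, 0, 0, 0, 87, -334, -75, 0, 0, 0, 0, 87, -334, -75, 0, 0, 0, 0, 87, -334, -75, 0, 0, 0, 0, 87, -334, -75, 0, 0, 0, 0, 87, -334, -75, 0, 0, 0, 0, 87, -334, -75, 0, 0, 0, 0, 87])

```text
time_s: 21.15
tool_pos: [0.4777, -0.0349, 0.1211]
ee_rot: [-179.9, 0.1, 89.6]
wrist_force: [0.1, -0.2, -0.7]
opening: 0.0872
gripper_force: 0.0
```

Call:
arm_command(motion=[0, 0, 0, 0, 0, 0, 87, 0, 0, 0, 0, 0, 0, 87])

```text
time_s: 21.35
tool_pos: [0.479, -0.0298, 0.1217]
ee_rot: [-180.0, -0.0, 90.0]
wrist_force: [-0.4, -0.3, -0.0]
opening: 0.0871
gripper_force: 0.0
```

```bash
python3 -c "
from h import *
to(.4790,-.031,.043)
tops();p=tops('scene');cv2.imwrite('pics/s3.png',p[60:260,150:450,::-1].repeat(2,0).repeat(2,1))"
```

```text
t 21.35 pos [ 0.479  -0.0298  0.1217] [-1.7995e+02 -4.0000e-02  8.9990e+01] op 0.0871 F [-0.39 -0.35 -0.02] g 0.0
shift [-1.2  0.  78.7] turn [-0.001 -0.001 -0.   ]
wrist [320. 234.] 5293 xyr 0.4796 -0.0308 0.0257 z 0.0714
wrist [302. 335.] 599 xyr 0.4668 -0.1104 0.0206 z 0.0678
wrist [302. 384.] 881 xyr 0.4668 -0.1355 0.0227 z 0.0714
scene [528.   2.] 83 xyr 0.498 0.9884 0.0281 z 0.07
scene [548.  16.] 120 xyr 0.5821 0.9721 0.0298 z 0.0713
scene [391. 114.] 248 xyr 0.5556 0.3026 0.0272 z 0.0656
scene [265. 165.] 300 xyr 0.4822 -0.0304 0.0264 z 0.0716
scene [229. 184.] 385 xyr 0.4678 -0.1249 0.0266 z 0.0716
```

View pics/s3.png

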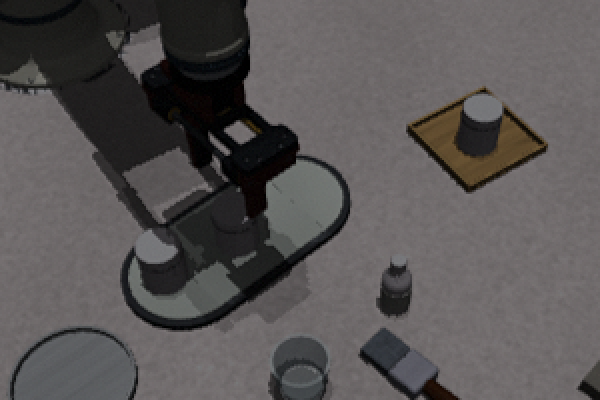

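Jar A stands upright and centred in the tray, at (482,125). Now I grip B and lift it high enough to clear C.

Call:
arm_command(motion=[-1, 0, 30, 0, 0, 0, 87, -1, 0, 60, 0, 0, 0, 87, -1, 0, 73, 0, 0, 0, 87, -1, 0, 78, 0, 0, 0, 87, -1, 0, 78, 0, 0, 0, 70, -1, 0, 78, 0, 0, 0, 50, -1, 0, 78, 0, 0, 0, 40, -1, 0, 78, 0, 0, 0, 40], newtons=30)

```text
time_s: 22.25
tool_pos: [0.4797, -0.0318, 0.0456]
ee_rot: [179.9, 0.0, 89.9]
wrist_force: [0.5, 0.2, -0.1]
opening: 0.0582
gripper_force: 0.0
```

Call:
arm_command(motion=[0, 0, 0, 0, 0, 0, 40, 0, 0, 0, 0, 0, 0, 40, 0, 0, -5, 0, 0, 0, 40, 0, 0, -20, 0, 0, 0, 40, 0, 0, -45, 0, 0, 0, 40, 0, 0, -70, 0, 0, 0, 40, 0, 0, -90, 0, 0, 0, 40, 0, 0, -100, 0, 0, 0, 40])

```text
time_s: 23.05
tool_pos: [0.4798, -0.0319, 0.1476]
ee_rot: [179.8, 0.0, 89.9]
wrist_force: [-0.0, 0.2, -1.8]
opening: 0.0521
gripper_force: 30.0
```

Call:
arm_command(motion=[0, 0, 0, 0, 0, 0, 40, 0, 0, 0, 0, 0, 0, 40])

```text
time_s: 23.25
tool_pos: [0.4788, -0.0317, 0.1438]
ee_rot: [-180.0, -0.0, 89.9]
wrist_force: [-0.8, 0.5, -1.6]
opening: 0.0517
gripper_force: 30.0
```

```bash
python3 -c "
from h import *
to(.514,-.275,.038)"
```

```text
t 23.25 pos [ 0.4788 -0.0317  0.1438] [-179.95   -0.     89.94] op 0.0517 F [-0.79  0.52 -1.61] g 30.0
shift [-243.3   35.5  105.8] turn [-0.001 -0.    -0.001]
```

Call:
arm_command(motion=[-12, 1, 0, 0, 0, 0, 40, -40, 4, 0, 0, 0, 0, 40, -75, 10, 0, 0, 0, 0, 40, -110, 16, 0, 0, 0, 0, 40, -145, 21, 0, 0, 0, 0, 40, -180, 26, 0, 0, 0, 0, 40, -215, 31, 0, 0, 0, 0, 40, -236, 34, 0, 0, 0, 0, 40])

```text
time_s: 24.05
tool_pos: [0.5118, -0.2709, 0.1425]
ee_rot: [-179.9, -0.0, 89.8]
wrist_force: [0.2, -0.1, -2.2]
opening: 0.0521
gripper_force: 30.0
```

Call:
arm_command(motion=[-6, 1, 0, 0, 0, 0, 40, -7, 1, 0, 0, 0, 0, 40, -7, 1, 0, 0, 0, 0, 40, -7, 1, 0, 0, 0, 0, 40])

```text
time_s: 24.45
tool_pos: [0.5138, -0.2737, 0.1444]
ee_rot: [-180.0, -0.0, 90.0]
wrist_force: [-0.1, 0.4, -1.4]
opening: 0.0521
gripper_force: 30.0
```

```bash
python3 - <<'E'
from h import *
to(.514,-.275,.038)
p,d,m=grab("scene"); cv2.imwrite("pics/s4.png",p[90:290,130:430,::-1].repeat(2,0).repeat(2,1))
E
```

```text
t 24.45 pos [ 0.5138 -0.2737  0.1444] [-1.800e+02 -2.000e-02  9.001e+01] op 0.0521 F [-0.12  0.38 -1.37] g 30.0
shift [ -1.3   0.2 106.4] turn [-0. -0.  0.]
```

View pics/s4.png

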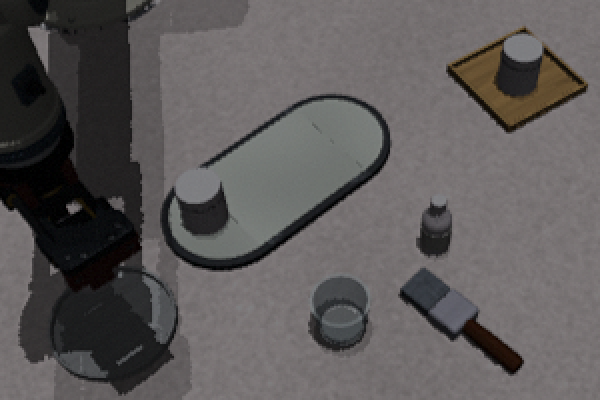

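B is held above the dish at (115,325), A is in the tray and C is alone on the slab. I lower B.

Call:
arm_command(motion=[-1, 0, 10, 0, 0, 0, 40, -1, 0, 35, 0, 0, 0, 40, -1, 0, 60, 0, 0, 0, 40, -1, 0, 82, 0, 0, 0, 40, -1, 0, 94, 0, 0, 0, 40, -1, 0, 100, 0, 0, 0, 40, -1, 0, 102, 0, 0, 0, 40, -1, 0, 103, 0, 0, 0, 40])

```text
time_s: 25.3
tool_pos: [0.5143, -0.276, 0.0424]
ee_rot: [179.9, 0.0, 90.0]
wrist_force: [-0.3, 0.4, -0.9]
opening: 0.0519
gripper_force: 30.0
```

Call:
arm_command(motion=[0, 0, 1, 0, 0, 0, 40, 0, 0, 2, 0, 0, 0, 40, 0, 0, 2, 0, 0, 0, 40])

```text
time_s: 25.6
tool_pos: [0.514, -0.276, 0.0399]
ee_rot: [180.0, 0.0, 89.9]
wrist_force: [0.5, -0.0, -1.7]
opening: 0.0522
gripper_force: 30.0
```

Call:
arm_command(motion=[0, 0, 1, 0, 0, 0, 40, 0, 0, 1, 0, 0, 0, 40, 0, 0, 1, 0, 0, 0, 40])

```text
time_s: 25.9
tool_pos: [0.514, -0.276, 0.0393]
ee_rot: [180.0, 0.0, 89.9]
wrist_force: [-1.1, 0.9, 3.9]
opening: 0.0519
gripper_force: 30.0
```

It is in contact, so I release and retreat upward.

Call:
arm_command(motion=[0, 0, 0, 0, 0, 0, 54, 0, 0, 0, 0, 0, 0, 60, 0, 0, 0, 0, 0, 0, 75, 0, 0, 0, 0, 0, 0, 87, 0, 0, -20, 0, 0, 0, 87, 0, 0, -60, 0, 0, 0, 87, 0, 0, -100, 0, 0, 0, 87, 0, 0, -130, 0, 0, 0, 87])

```text
time_s: 26.7
tool_pos: [0.5141, -0.276, 0.1712]
ee_rot: [179.9, 0.1, 89.9]
wrist_force: [0.5, -0.4, 1.1]
opening: 0.0871
gripper_force: 0.0
```

Call:
arm_command(motion=[-30, -100, -40, 0, 0, 0, 87, -30, -100, -40, 0, 0, 0, 87, -30, -100, -40, 0, 0, 0, 87, -30, -100, -40, 0, 0, 0, 87, -30, -100, -40, 0, 0, 0, 87, -30, -100, -40, 0, 0, 0, 87, -30, -100, -40, 0, 0, 0, 87])

```text
time_s: 27.4
tool_pos: [0.4144, -0.305, 0.2072]
ee_rot: [-179.9, -0.1, 90.0]
wrist_force: [-1.1, -0.5, 0.0]
opening: 0.0868
gripper_force: 0.0
```

```bash
python3 - <<'E'
from h import *
to(.514,-.275,.2)
p=tops("scene"); tops("side"); cv2.imwrite("pics/s5.png",p[90:290,130:430,::-1].repeat(2,0).repeat(2,1))
E
```

```text
t 27.4 pos [ 0.4144 -0.305   0.2072] [-1.7992e+02 -9.0000e-02  9.0020e+01] op 0.0868 F [-1.14 -0.54  0.03] g 0.0
shift [30.  99.6  7.1] turn [-0.001 -0.002  0.   ]
scene [528.   2.] 86 xyr 0.4977 0.9896 0.0288 z 0.069
scene [548.  16.] 128 xyr 0.5823 0.972 0.0293 z 0.0709
scene [391. 114.] 243 xyr 0.5562 0.3015 0.0264 z 0.066
scene [228. 184.] 383 xyr 0.4685 -0.1263 0.0263 z 0.0715
scene [181. 238.] 444 xyr 0.5163 -0.274 0.0262 z 0.0657
side [282. 235.] 337 xyr 0.467 -0.1254 0.0261 z 0.0713
side [330. 277.] 415 xyr 0.5138 -0.2739 0.0257 z 0.0654
```

View pics/s5.png

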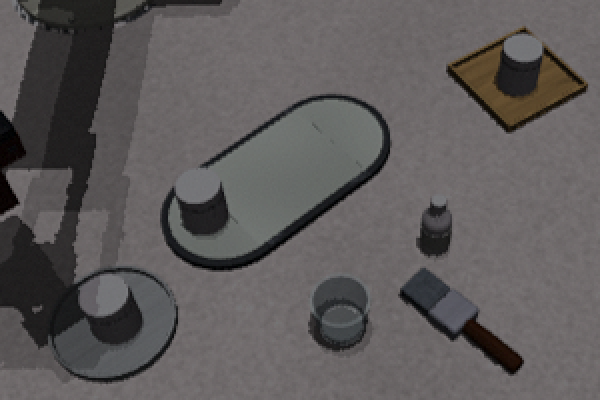

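The jars stand upright in the tray (520,65), the dish (110,310) and on the slab (200,200). The bystanders have not moved and the gripper is clear, so I hand the job in.

```bash
python3 -c "
from h import *
print(arm.close_job())"
```

```text
the job is handed in; nothing more can be done
None
```

I handed the job in at about 27.5 s: jar A (full, about 6 N) stands in the tray, jar B (all but empty, about 1.7 N) in the dish and jar C (half-used, about 3.2 N) on the slab, all upright, with the dropper bottle, glass pot and brush undisturbed in the last picture.

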